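# Hang and lock a shelf arm on a slotted bench rack

### The arm

A 6-joint arm with a two-finger parallel gripper is mounted at the origin on a cart in front of the work surface, level with it; the furniture and walls round the work are solid. World frame = base frame: x ahead of the robot, y to its left, z up, the work surface at z = 0. Lengths are in mm, angles in rad, forces in N, time in s.
With the tool pointing down it reaches from about 350 to 775 mm from the base axis. Payload 7.3 kg.
Tool frame: the origin (TCP) lies at the very end of the fingers, on their centre line; the grasp point (between the pads) lies 19 mm behind it; x points along the fingers, y is the direction in which the jaws open and shut, and the axes are right-handed (so a half turn about x gives the same grasp; the last joint's range is limited). The gripper opens to 92 mm and grips with 3 to 60 N. Pads are 19 mm wide; open, the fingers measure 130 mm over their backs; the gripper's body (75 mm by 190 mm) begins 47 mm behind the grasp point.
Start: joints at [-1.482, 0.342, 1.524, -0, 1.275, -0.146], TCP at [122.162, -510.609, 226.741] pointing down, gripper open.
Joint ranges: [-2.53, 2.53], [-0.77, 2.02], [0.04, 2.7], [-1, 4.14], [0.28, 2.66], [-3.11, 3.11]. Speed limits (rad/s): [2.57, 2.57, 3.14, 3.14, 3.14, 3.14].

### API

Orientations are given as [roll, pitch, yaw] about the fixed x, y, z axes, in that order (R = Rz(yaw) Ry(pitch) Rx(roll)).
In Python, from plant import bot gives the robot as it stands.
- The arm moves only by the tool step_arm, never from a script. Its argument "targets" is a list that holds one entry, the list of rows, each a list of 4 numbers: the shift along the tool's x, y, z in m, then the turn about the tool's x in degrees. A call has exactly 5 rows; each row is the pose to reach, as a shift and turn from the pose measured when the call began, along the tool's axes at that moment; what a row does not reach only later rows make up. A row lasts 1/12 s, in which the tool goes at most 41.7 mm and 7.16 degrees, less where a joint would pass 70% of its speed; a pose out of reach is approached as far as the arm can. A call with a gripper value outside its range is refused whole. "jaw" is the closure, from 0 (fully open) to 1 (shut), set as the call begins (left out, the last holds). The fingers move at their own pace and stop on an object; the grip force is fixed at half the most. Time passes only in rows, so rows that repeat a pose let the fingers close, or fill a call up. It gives the time, the measured TCP pose, the force and the opening at its end, in the units of the state.
- bot.get_obs(): the state, without advancing time (a new reading comes with each control period).
- bot.capture(name): name is "scene" or "top" or "wrist"; returns a dict with "color" (480x640x3 uint8, red, green, blue), "depth" (480x640 float32, mm along the optical axis (not along the pixel's ray), 0 where there is no reading), "fov_y" (degrees; the focal length in pixels is half the picture's height over the tangent of half this angle, whatever the lens; pixels are square), "cx", "cy" (the principal point, pixels), "rvec" (rotation vector, rad) and "tvec" (3), from world to camera coordinates, as OpenCV has them. Camera axes: x right, y down, z forward; pixel columns grow to the right and rows downward; lengths in mm; the calibration is good to about 2 mm. A picture is of the moment at which its call begins.
- bot.close_job(): hands the job in, once; it reports no verdict.
The state is a dict: "time": time; "joint_positions": joint angles; "dq": joint speeds; "tau": joint torques, N m; "tool_pos": TCP position; "tcp_rot": TCP orientation; "contact_force": force on the tool from outside, world axes, zero at the start; "moment": the same for the moment, N m; "grip_width": finger opening in mm.
Only numpy, scipy, OpenCV 4.12 (cv2) and the standard library are available. Lean on these libraries where they do the work, as an engineer would, in place of code of your own. Each camera call takes 0.05 s, during which the arm holds its last target. There are 200 camera calls.

### The job

The small vial rack is short of one shelf arm: hook the loose arm's two tabs into the empty upright at the same level as the arm on the other one, and push it straight down until it sits fully home and its catch has snapped out; firmly, but never force it. Then gently lay the steel shelf level across both arms, centred, inside their end lips. Leave the vials and the timer where they stand.

Things in the scene. Friction and masses are not known exactly. Their poses are not given: they have to be found in the camera images.
- rack_base: dark steel base plate of the rack, 132 x 256 x 9 mm, two metal tie bars behind the uprights. Origin on the worktop midway between the uprights, under the plane of their front faces; x to the back of the rack, y along it, z up. Feet of the two uprights at y = -90 and +90 mm; slots face -x, where the arms reach out. A hung arm's underside is 125 mm and its top side 139 mm above the worktop.
- post_empty: black clamp foot (38 x 58 x 26 mm) of the upright without an arm, left or right. Origin on the worktop at the middle of the foot, under the plane of the upright's front face; axes as rack_base. The upright in it, an aluminium channel 30 mm wide and 240 mm high, is clamped up to 9 mm to either side (y) of the foot's middle: that offset is NOT in this pose; find its slots by feel or sight.
- hang_point (a point): point fixed to post_empty's foot, 125 mm above its origin: where the hung arm's origin comes, but for the upright's side offset (y). The upright's front wall is 3 mm thick, hollow behind; on its middle line slots 8 mm wide, 24 mm high, lower edges 53, 99, 145, 191 mm above the worktop; 6 mm above each slot a window 8 mm wide, 10 mm high. The arm belongs in the slots at 145 and 191 mm.
- post_full: the other upright, alike, clamped at the middle of its foot, with a shelf arm hung and locked on it (underside 125 mm above the worktop). Origin and axes as post_empty. Nothing on it moves.
- shelf_arm: loose white L-shaped arm, 0.2 to 0.3 kg, standing on its flat underside. Origin at the underside, mid-width, on the back face of its leg; x out of the back face (tab side), z up. Leg x -28 to 0, y -11 to 11, z 0 to 92 mm; arm x -116 to -28, 22 mm wide, z 0 to 14 mm, end lip x -116 to -110 up to z 23 mm. Hung and locked it stands at hang_point, z 125 mm, back face on the upright.
- leg_grip (a point): middle of the arm's leg at (-14, 0, 74) mm in shelf_arm's frame: grip it here across y (22 mm wide), from above.
- upper_tab (a point): end of the upper tab's neck, (9, 0, 66) mm in shelf_arm's frame; the lower tab is 46 mm below. Tabs: steel, 6 mm thick (y), neck 8 mm high above this point, hook 12 mm down from it, 3.7 to 5.5 mm gap to the back face. They pass the slots with the arm's underside 137 to 141 mm up (139 best); pushed in until the back face touches the upright, the arm goes down 14 mm to rest.
- catch (a joint): spring plunger in the leg, red knob in front, bevelled nose 4 mm out of the back face at z 79 to 88 mm. 0 = out, grows to 0.007 m as pushed in; spring 4.5 N out, 8 N at 4 mm. With the tabs in, the nose is in the window over the upper slot; pushing the arm down (5 to 15 N; over 20 N is forcing it) wedges it in, and 1.5 mm above rest it snaps out into the upper slot over the tab and locks the arm.
- vial_shelf: shallow steel shelf tray with dark mat, 64 x 250 x 16 mm, 3 mm walls, 0.2 to 0.42 kg, lying flat on the worktop. Origin at the middle of its underside; y is its long axis. It can be gripped across its 64 mm width.
- shelf_place (a point): where the shelf's origin belongs, shelf y along rack y: (-73, 0, 139) mm in rack_base's frame. There it lies between the arms' end lips and legs (82 mm free) and clears the red knobs, which stand 10 mm out of the legs, on its way down.
- vial_red: white lidded vial with a red line, 42 mm across, 109 mm tall, standing; origin at the middle of its underside. Leave it alone.
- vial_blue: larger white lidded vial, 52 mm across, 139 mm tall, standing; origin at the middle of its underside. Leave it alone.
- timer: small white lab timer, 62 x 62 x 18 mm, lying flat; origin at the middle of its underside. Leave it alone.

How it is judged:
By the outcome, as a careful person would: the job done as asked, in the order asked, and still so for the second after the job is handed in, with the robot touching nothing.
It also fails if it takes over 72 s, if anything falls off the work surface, if the arm or the gripper's body presses on something with over 40 N, if the wrist force passes 120 N, or if a joint passes its speed limit or range.

## Working session

There is one attempt and no reset: what is moved stays moved. The work goes in short steps, Python scripts to look and compute and a tool call to move; the robot and the scene stay as the last step left them, time stands still between calls to the robot, and variables do not carry over. Pictures are saved under pics/ and viewed, about 8 in all and at most 12, crops included, and the job is handed in when it is done.

Besides the shell and the picture viewer there is one more tool, called after ">>>" as name(argument=value, ...) on one line, values as JSON. step_arm: Moves the arm, as the interface text tells. Its arguments: {"type":"object","properties":{"targets":{"type":"array","items":{"type":"array","items":{"type":"array","items":{"type":"number"}}}},"jaw":{"type":"number"}},"required":["targets"]}

```bash
ls; mkdir -p pics; cat > h.py <<'E'
import numpy as np, cv2
from scipy.spatial.transform import Rotation as R
from plant import bot
def cap(n):
    c=bot.capture(n); c['f']=240/np.tan(np.radians(c['fov_y'])/2); c['R']=cv2.Rodrigues(np.array(c['rvec'],float))[0]; c['t']=np.array(c['tvec'],float).ravel(); return c
def cloud(c):
    v,u=np.mgrid[:480,:640]; d=c['depth']; P=np.stack([(u-c['cx'])/c['f']*d,(v-c['cy'])/c['f']*d,d],-1)
    return (P-c['t'])@c['R']
def ray(c,u,v,z):
    d=np.array([(u-c['cx'])/c['f'],(v-c['cy'])/c['f'],1])@c['R']; o=-c['t']@c['R']; return o+d*(z-o[2])/d[2]
def save(c,n): cv2.imwrite('pics/'+n,cv2.cvtColor(c['color'],cv2.COLOR_RGB2BGR))
E
python3 - <<'E'
from h import *
print(bot.get_obs())
for n in ['scene','top']:
    c=cap(n); save(c,n+'0.png'); np.savez(n+'0.npz',**c); print(n,c['fov_y'],c['cx'],c['cy'],-c['t']@c['R'],(c['depth']>0).mean())
E
```

```text
pics
{'time': 0.0, 'joint_positions': array([-1.48198978e+00,  3.42710920e-01,  1.52503817e+00, -2.59565351e-05,
        1.27537589e+00, -1.46012778e-01]), 'dq': array([ 5.20036215e-05,  2.84065660e-03,  1.45879533e-04,  7.64524010e-04,
       -1.64545953e-03,  4.65130516e-04]), 'tau': array([ 1.89908758e-03, -4.31239414e+01, -2.44221997e+01,  7.19859218e-02,
        5.57304849e-02, -1.20490745e-04]), 'tool_pos': array([ 122.1207884 , -510.17605944,  226.04369991]), 'tcp_rot': array([-1.70061258,  1.5692638 ,  1.67580697]), 'contact_force': array([-0.13050021,  0.15277401,  0.01821721]), 'moment': array([0.06001286, 0.02063448, 0.01107924]), 'grip_width': 92.15615883602851}
scene 57.88745204295737 315.59100262550396 235.14191428729984 [ 10.37670492 824.98135198 559.10686806] 0.9954720052083333
top 46.27450967120508 318.3590777867663 236.8504903127043 [ 304.86047692   67.269099   1248.44923235] 0.9960091145833333
```

View pics/scene0.png

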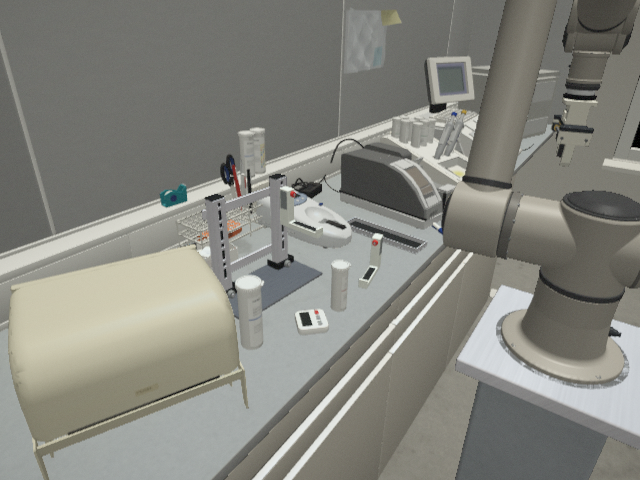

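View pics/top0.png

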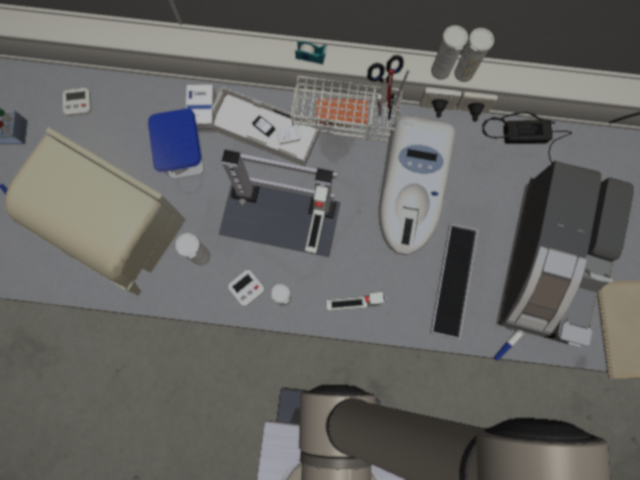

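```bash
python3 - <<'E'
from h import *
b=cv2.imread('pics/top0.png'); 
a=cv2.resize(b[145:345,215:345],None,fx=3,fy=3,interpolation=cv2.INTER_CUBIC); d=cv2.resize(b[280:320,320:390],None,fx=5,fy=5,interpolation=cv2.INTER_CUBIC)
o=np.zeros((600,390+350,3),np.uint8); o[:,:390]=a; o[:200,390:]=d
s=cv2.imread('pics/scene0.png')[170:300,190:330]; o[220:220+325,390:740]=cv2.resize(s,None,fx=2.5,fy=2.5,interpolation=cv2.INTER_CUBIC)
cv2.imwrite('pics/crop1.png',o)
c=dict(np.load('top0.npz')); P=cloud(c); z=P[...,2]
# table height check, high parts
print('table',np.median(z[300:330,380:430]))
def comp(m,name):
    n,l,st,ce=cv2.connectedComponentsWithStats(m.astype(np.uint8))
    for i in range(1,n):
        if st[i,4]>8:
            q=P[l==i]; r=cv2.minAreaRect(q[:,:2].astype(np.float32)); print(name,st[i,:],'med',q.mean(0).round(1),'rect',np.round(r[0],1),np.round(r[1],1),round(r[2],1))
roi=np.zeros((480,640),bool); roi[140:340,200:480]=1
comp(roi&(z>225)&(z<260),'posts')
comp(roi&(z>60)&(z<110)&(np.mgrid[:480,:640][0]>275),'leg/vial')
roi2=np.zeros((480,640),bool); roi2[285:315,320:395]=1
comp(roi2&(z>8)&(z<30),'arm'); comp(roi2&(z>8),'armall')
roi3=np.zeros((480,640),bool); roi3[220:345,425:485]=1
comp(roi3&(z>6)&(z<30),'shelf')
roi4=np.zeros((480,640),bool); roi4[170:262,205:345]=1
comp(roi4&(z>5)&(z<14),'base'); comp(roi4&(z>130)&(z<170),'fullarm')
E
```

```text
table -1.2148450003468882
posts [221 149  20  19 278] med [643.7 270.5 237.3] rect [644.9 271.2] [32.1 29.1] 85.5
posts [315 168  19  18 268] med [628.1  91.7 237.8] rect [629.7  91.7] [31.8 29.3] 86.0
leg/vial [271 284  19  20 267] med [412.9 153.2 105.8] rect [413.7 154.1] [36.8 36.8] 7.1
leg/vial [365 292  22  13 208] med [428.8 -40.6  87.5] rect [430.  -42.3] [22.8 46.2] 12.5
arm [326 297  43  13 392] med [417.7  14.7  13.6] rect [418.6  12.6] [22.1 91.4] 11.4
armall [326 292  61  18 625] med [421.1  -5.7  43.1] rect [396.8  26. ] [ 76.8 186.4] 43.4
shelf [430 223  49 116 593] med [ 498.  -219.5   12.8] rect [ 498.2 -218.5] [ 65.6 250.8] 84.2
base [ 219  183   94   69 3711] med [588.6 207.6   8.4] rect [596.  213.9] [203.  132.3] 85.2
base [251 184   6  14  42] med [649.7 252.2  10.8] rect [648.6 252.3] [ 9.4 33. ] 87.5
base [311 199   3  11  22] med [629.9 114.7  10.4] rect [632.4 115.8] [23.7  4.6] 6.8
base [328 200   8  14  47] med [632.4  71.8  10.4] rect [632.   71.5] [ 9.9 34.3] 84.0
base [316 201  25  56 516] med [570.7  73.3   8.3] rect [583.5  73.3] [ 30.9 130. ] 84.8
fullarm [227 170  20  13 103] med [635.2 267.  149.1] rect [635.5 265.8] [19.7 38.7] 33.5
fullarm [327 194   3   6  13] med [615.2  79.9 147.9] rect [615.   79.8] [1.6 4.5] 13.8
fullarm [305 205  21  49 514] med [546.9  98.7 139.5] rect [548.3  98.8] [22.1 97. ] 84.8
```

View pics/crop1.png

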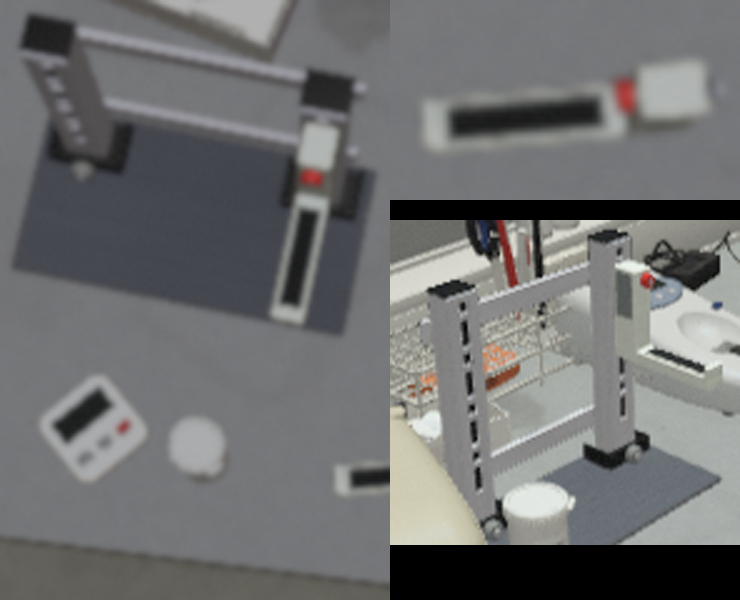

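```bash
cat >> h.py <<'E'
def st():
    o=bot.get_obs(); T=R.from_euler('xyz',o['tcp_rot']).as_matrix(); return o,T
def goto(x,y,z,yaw=None):
    """shift/turn from current pose; yaw = desired world heading (deg) of jaw axis (tool y), mod 180"""
    o,T=st(); s=T.T@(np.array([x,y,z])-o['tool_pos'])/1000; cur=np.degrees(np.arctan2(T[1,1],T[0,1]))
    t=0 if yaw is None else -((yaw-cur+90)%180-90)
    print('shift',s.round(4),'turn',round(t,2),'| jawyaw',round(cur,2),'pos',o['tool_pos'].round(1),'q6',o['joint_positions'].round(2),'F',o['contact_force'].round(1),'w',round(o['grip_width'],1),'t',round(o['time'],2),'tilt',T[:,0].round(3))
E
python3 - <<'E'
from h import *
print(st()[1].round(3))
goto(430,-43,250,11.4)
c=dict(np.load('top0.npz')); P=cloud(c); z=P[...,2]
print('max z left of post',np.nanmax(np.where((P[...,1]>290)&(P[...,1]<390)&(P[...,0]>450)&(P[...,0]<700),z,0)), 'dome',np.nanmax(np.where((P[...,1]>340)&(P[...,1]<420)&(P[...,0]<640),z,0)))
m=(P[...,1]>130)&(P[...,1]<230)&(P[...,0]>590)&(P[...,0]<720)&(z>20)
for y in (150,180,210):
    k=m&(abs(P[...,1]-y)<6); print(y,P[k].round(0)[:12].tolist())
E
```

```text
[[-0.     0.233 -0.973]
 [ 0.001 -0.973 -0.233]
 [-1.    -0.001 -0.   ]]
shift [-0.0233 -0.3828 -0.4081] turn -87.95 | jawyaw -76.55 pos [ 122.1 -510.2  226.1] q6 [-1.48  0.34  1.52 -0.    1.28 -0.15] F [ 0.1  0.4 -0.2] w 91.5 t 0.1 tilt [-0.     0.001 -1.   ]
max z left of post 143.33247359463806 dome 213.0120636904146
150 [[655.0, 154.0, 209.0], [655.0, 152.0, 210.0], [652.0, 156.0, 210.0], [652.0, 154.0, 211.0], [654.0, 152.0, 208.0], [652.0, 150.0, 213.0], [653.0, 148.0, 211.0], [653.0, 146.0, 213.0], [654.0, 144.0, 210.0], [651.0, 156.0, 208.0], [650.0, 154.0, 211.0], [651.0, 152.0, 209.0]]
180 [[657.0, 186.0, 210.0], [655.0, 183.0, 218.0], [658.0, 182.0, 209.0], [654.0, 185.0, 213.0], [655.0, 184.0, 211.0], [655.0, 181.0, 212.0], [655.0, 179.0, 213.0], [657.0, 178.0, 208.0], [656.0, 176.0, 210.0], [653.0, 185.0, 210.0], [652.0, 183.0, 213.0], [653.0, 181.0, 210.0]]
210 [[659.0, 215.0, 211.0], [659.0, 213.0, 213.0], [660.0, 212.0, 211.0], [658.0, 215.0, 210.0], [657.0, 213.0, 212.0], [658.0, 212.0, 209.0], [658.0, 209.0, 212.0], [660.0, 208.0, 206.0], [659.0, 206.0, 210.0], [655.0, 215.0, 210.0], [656.0, 213.0, 209.0], [656.0, 211.0, 209.0]]
```

>>> step_arm(targets=[[[-0.025,-0.04,-0.04,-7],[-0.025,-0.07,-0.07,-14],[-0.025,-0.1,-0.1,-21],[-0.025,-0.13,-0.135,-28],[-0.025,-0.155,-0.16,-35]]], jaw=0.4)

```text
time: 0.52
tool_pos: [232.2, -336.1, 251.1]
tcp_rot: [-2.45, 1.569, 1.543]
contact_force: [1.4, -0.3, 0.8]
grip_width: 63.1
```

```bash
python3 -c "
from h import *
goto(430,-43,250,11.4)"
```

```text
shift [ 0.0016 -0.0446 -0.3508] turn -52.66 | jawyaw -41.26 pos [ 232.2 -336.1  251.1] q6 [-1.16  0.1   1.77  0.    1.27 -0.44] F [ 1.4 -0.3  0.8] w 63.1 t 0.52 tilt [ 0.     0.002 -1.   ]
```

>>> step_arm(targets=[[[0,-0.005,-0.04,-7],[0,-0.01,-0.08,-14],[0,-0.015,-0.12,-21],[0,-0.02,-0.16,-28],[0,-0.025,-0.2,-35]]])

```text
time: 0.93
tool_pos: [345.7, -167.3, 251.4]
tcp_rot: [-3.098, 1.569, 1.511]
contact_force: [1.1, -0.4, -0.9]
grip_width: 55.0
```

```bash
python3 -c "
from h import *
goto(430,-43,250,11.4)"
```

```text
shift [ 0.0016  0.071  -0.1324] turn -17.33 | jawyaw -5.93 pos [ 345.7 -167.3  251.4] q6 [-0.65  0.06  1.82  0.    1.27 -0.55] F [ 1.1 -0.4 -0.9] w 55.0 t 0.93 tilt [ 0.     0.001 -1.   ]
```

>>> step_arm(targets=[[[0.002,0.02,-0.035,-6],[0.002,0.045,-0.07,-12],[0.002,0.06,-0.11,-17.3],[0.002,0.071,-0.132,-17.3],[0.002,0.071,-0.132,-17.3]]])

```text
time: 1.35
tool_pos: [431.6, -39.4, 249.2]
tcp_rot: [2.82, 1.568, 1.453]
contact_force: [-0.9, -0.5, 0.2]
grip_width: 55.0
```

```bash
python3 - <<'E'
from h import *
goto(430,-43,57,11.4)
c=cap('wrist'); save(c,'w1.png'); np.savez('w1.npz',**c)
P=cloud(c); z=P[...,2]; print('cam',-c['t']@c['R'],c['fov_y'],(c['depth']>0).mean())
m=(z>84)&(z<98)&(np.hypot(P[...,0]-430,P[...,1]+43)<60)
n,l,stt,ce=cv2.connectedComponentsWithStats(m.astype(np.uint8))
for i in range(1,n):
    if stt[i,4]>50:
        q=P[l==i]; r=cv2.minAreaRect(q[:,:2].astype(np.float32)); print(stt[i],q.mean(0).round(1),np.round(r[0],1),np.round(r[1],1),round(r[2],1))
E
```

```text
shift [ 0.1922 -0.0025  0.0038] turn 0.27 | jawyaw 11.67 pos [431.6 -39.4 249.2] q6 [-0.27  0.15  1.72  0.    1.27 -0.48] F [-0.9 -0.5  0.2] w 55.0 t 1.35 tilt [ 0.     0.003 -1.   ]
cam [418.20583933  26.80780969 408.19355555] 64.78065660081224 0.9945638020833333
[ 306  200   26   49 1029] [429.6 -39.7  91.5] [429.8 -40.4] [21.7 41.7] 11.5
```

View pics/w1.png

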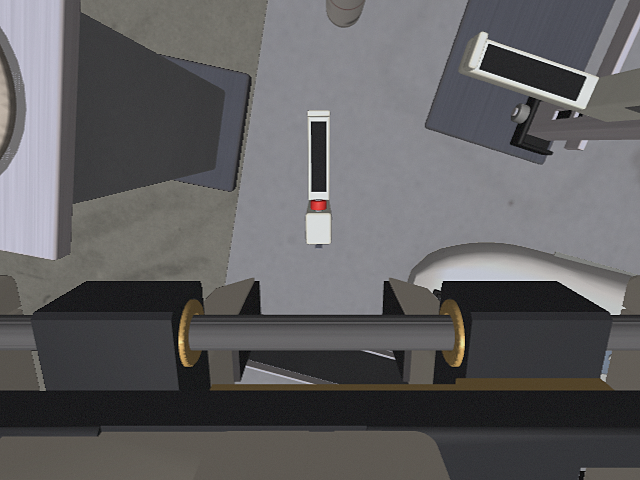

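>>> step_arm(targets=[[[0.03,-0.002,0.004,0.2],[0.07,-0.002,0.004,0.2],[0.105,-0.002,0.004,0.2],[0.13,-0.002,0.004,0.2],[0.14,-0.002,0.004,0.2]]])

```text
time: 1.82
tool_pos: [426.3, -45.8, 105.8]
tcp_rot: [-2.212, 1.563, 2.699]
contact_force: [-0.5, 0.1, 0.3]
grip_width: 55.0
```

```bash
python3 -c "
from h import *
goto(430.4,-43.3,57,11.5)"
```

```text
shift [ 0.0488  0.0048 -0.0014] turn -0.15 | jawyaw 11.35 pos [426.3 -45.8 105.8] q6 [-0.29  0.33  1.94  0.    0.88 -0.49] F [-0.5  0.1  0.3] w 55.0 t 1.82 tilt [-0.007  0.003 -1.   ]
```

>>> step_arm(targets=[[[0.015,0.004,-0.001,-0.1],[0.03,0.0045,-0.001,-0.1],[0.045,0.0045,-0.001,-0.1],[0.049,0.0045,-0.001,-0.1],[0.049,0.0045,-0.001,-0.1]]])

```text
time: 2.23
tool_pos: [429.0, -44.4, 55.9]
tcp_rot: [-2.15, 1.56, 2.761]
contact_force: [0.0, -0.0, -0.2]
grip_width: 55.1
```

```bash
python3 -c "
from h import *
goto(430.4,-43.3,57,11.5)"
```

```text
shift [-0.0011  0.0015 -0.0008] turn -0.12 | jawyaw 11.38 pos [429.  -44.4  55.9] q6 [-0.28  0.42  1.98  0.    0.75 -0.48] F [ 0.  -0.  -0.2] w 55.1 t 2.23 tilt [-0.01   0.004 -1.   ]
```

>>> step_arm(targets=[[[-0.001,0.0015,-0.001,-0.1],[-0.001,0.0015,-0.001,-0.1],[-0.001,0.0015,-0.001,-0.1],[-0.001,0.0015,-0.001,-0.1],[-0.001,0.0015,-0.001,-0.1]]], jaw=0.9)

```text
time: 2.65
tool_pos: [430.6, -43.1, 57.4]
tcp_rot: [-2.159, 1.561, 2.753]
contact_force: [0.5, -0.5, 0.4]
grip_width: 26.3
```

```bash
python3 -c "
from h import *
goto(430.4,-43.3,57,11.5)"
```

```text
shift [ 0.0004 -0.0003  0.0001] turn -0.01 | jawyaw 11.49 pos [430.6 -43.1  57.4] q6 [-0.28  0.42  1.98  0.    0.76 -0.48] F [ 0.5 -0.5  0.4] w 26.3 t 2.65 tilt [-0.009  0.004 -1.   ]
```

>>> step_arm(targets=[[[0,0,0,0],[0,0,0,0],[0,0,0,0],[0,0,0,0],[0,0,0,0]]])

```text
time: 3.07
tool_pos: [430.6, -43.1, 57.5]
tcp_rot: [-2.161, 1.561, 2.752]
contact_force: [-1.1, -0.5, 1.5]
grip_width: 21.9
```

```bash
python3 -c "
from h import *
o,T=st();print(T.round(4))
goto(430.4,-43.3,250,11.5)"
```

```text
[[-0.0089  0.9799  0.1991]
 [ 0.0036  0.1991 -0.98  ]
 [-1.     -0.008  -0.0053]]
shift [-0.1925 -0.0018 -0.0009] turn -0.01 | jawyaw 11.49 pos [430.6 -43.1  57.5] q6 [-0.28  0.42  1.98  0.    0.76 -0.48] F [-1.1 -0.5  1.5] w 21.9 t 3.07 tilt [-0.009  0.004 -1.   ]
```

>>> step_arm(targets=[[[-0.02,0,0,0],[-0.06,-0.001,0,0],[-0.1,-0.001,-0.001,0],[-0.14,-0.001,-0.001,0],[-0.165,-0.001,-0.001,0]]])

```text
time: 3.48
tool_pos: [431.6, -43.1, 226.1]
tcp_rot: [-2.251, 1.565, 2.662]
contact_force: [2.0, 0.6, -2.2]
grip_width: 21.9
```

```bash
python3 - <<'E'
from h import *
o,T=st();print(T.round(4))
# post estimate: front face from top-cap rect; yaw -4.8
yaw=-4.8; X=np.array([np.cos(np.radians(yaw)),np.sin(np.radians(yaw))])
c=dict(np.load('top0.npz')); P=cloud(c); z=P[...,2]
for nm,cx in (('E',(644.9,271.2)),('F',(629.7,91.7))):
    k=(z>225)&(z<260)&(np.hypot(P[...,0]-cx[0],P[...,1]-cx[1])<40); s=P[k][:,:2]@X; print(nm,np.percentile(s,[0,2,5,95,98,100]).round(1), (np.array(cx)@X).round(1))
    e=P[k][:,:2]@np.array([-X[1],X[0]]); print('lat',np.percentile(e,[1,5,95,99]).round(1))
k=(z>210)&(z<222)&(np.hypot(P[...,0]-605,P[...,1]-93)<45)
s=P[k][:,:2]; print('full leg top',k.sum(),np.percentile(s@X,[1,5,95,99]).round(1),np.percentile(s@np.array([-X[1],X[0]]),[1,5,95,99]).round(1))
k=(z>137)&(z<151)&(P[...,1]<130)&(P[...,1]>70)&(P[...,0]<600)&(P[...,0]>480)
s=P[k][:,:2]; print('full arm',k.sum(),np.percentile(s@X,[0,1,5,95,99]).round(1),np.percentile(s@np.array([-X[1],X[0]]),[1,5,95,99]).round(1))
k=(z>130)&(z<146)&(P[...,1]>250)&(P[...,1]<340)&(P[...,0]<560); print('blue',k.sum(),P[k].mean(0))
E
```

```text
[[-0.0049  0.9799  0.1993]
 [ 0.0025  0.1993 -0.9799]
 [-1.     -0.0043 -0.0034]]
E [605.4 606.1 606.5 632.5 633.7 634.5] 619.9
lat [308.5 309.4 338.2 340. ]
F [605.1 605.6 606.2 631.9 632.7 634.5] 619.8
lat [128.5 129.7 158.3 159.5]
full leg top 218 [568.4 573.1 607.4 635.3] [125.  132.9 154.2 156. ]
full arm 339 [489.9 490.1 492.3 577.6 578.9] [133.7 134.8 154.2 154.9]
blue 119 [484.75259572 334.15736137 136.75621533]
```

```bash
python3 -c "
from h import *
goto(571.7,277.2,224,85.2)
goto(571.7,277.2,224,85.2)"
```

```text
shift [ 0.0023  0.2011 -0.2859] turn -73.7 | jawyaw 11.5 pos [431.6 -43.1 226.1] q6 [-0.28  0.18  1.75  0.    1.22 -0.48] F [ 2.   0.6 -2.2] w 21.9 t 3.48 tilt [-0.005  0.003 -1.   ]
shift [ 0.0023  0.2011 -0.2859] turn -73.7 | jawyaw 11.5 pos [431.6 -43.1 226.1] q6 [-0.28  0.18  1.75  0.    1.22 -0.48] F [ 2.   0.6 -2.2] w 21.9 t 3.48 tilt [-0.005  0.003 -1.   ]
```

>>> step_arm(targets=[[[0.0,0.01,-0.015,-6],[0.0,0.03,-0.043,-12.5],[0.0,0.053,-0.075,-19],[0.0,0.077,-0.11,-26],[0.0,0.09,-0.13,-32]]])

```text
time: 3.9
tool_pos: [494.6, 105.4, 225.9]
tcp_rot: [-3.01, 1.565, 2.468]
contact_force: [-0.3, -0.7, -2.8]
grip_width: 21.4
```

```bash
python3 -c "
from h import *
print(st()[1].round(4)[2])
goto(571.7,277.2,224,85.2)"
```

```text
[-1.0e+00 -8.0e-04 -5.9e-03]
shift [ 0.0022  0.1746 -0.0704] turn -41.31 | jawyaw 43.89 pos [494.6 105.4 225.9] q6 [ 0.06  0.31  1.57  0.    1.26 -0.71] F [-0.3 -0.7 -2.8] w 21.4 t 3.9 tilt [-0.005  0.004 -1.   ]
```

>>> step_arm(targets=[[[0.002,0.025,-0.01,-6.5],[0.002,0.06,-0.025,-13.5],[0.002,0.1,-0.04,-20],[0.002,0.13,-0.052,-27],[0.002,0.15,-0.06,-34]]])

```text
time: 4.32
tool_pos: [561.5, 255.9, 223.0]
tcp_rot: [2.689, 1.564, 2.485]
contact_force: [-0.2, -0.6, -2.2]
grip_width: 21.8
```

```bash
python3 -c "
from h import *
print(st()[1].round(4)[2])
goto(571.7,277.2,224,85.2)"
```

```text
[-1.      0.0031 -0.0063]
shift [-0.0009  0.023   0.0056] turn -6.86 | jawyaw 78.34 pos [561.5 255.9 223. ] q6 [ 0.3   0.52  1.25  0.01  1.37 -1.07] F [-0.2 -0.6 -2.2] w 21.8 t 4.32 tilt [-0.006  0.004 -1.   ]
```

>>> step_arm(targets=[[[0.005,0.012,0.003,-4],[0.013,0.023,0.005,-6.9],[0.02,0.023,0.0056,-6.9],[0.026,0.023,0.0056,-6.9],[0.026,0.023,0.0056,-6.9]]])

```text
time: 4.73
tool_pos: [570.4, 276.4, 194.9]
tcp_rot: [2.957, 1.561, 2.872]
contact_force: [-0.5, 0.5, -2.8]
grip_width: 21.7
```

>>> step_arm(targets=[[[0,0,0,0],[0,0,0,0],[0,0,0,0],[0,0,0,0],[0,0,0,0]]])

```text
time: 5.15
tool_pos: [570.6, 276.1, 195.5]
tcp_rot: [2.897, 1.562, 2.811]
contact_force: [1.5, 0.0, -0.9]
grip_width: 21.9
```

```bash
python3 - <<'E'
from h import *
print(st()[1].round(4)[2])
goto(571.7,277.2,196.5,85.2)
c=cap('wrist'); save(c,'w2.png'); np.savez('w2.npz',**c)
P=cloud(c); z=P[...,2]; print('cam',-c['t']@c['R'])
X=np.array([.9965,-.0837]);Y=np.array([.0837,.9965])
S=P[...,:2]@X; E=P[...,:2]@Y
for nm,k in (('cap',(z>230)&(z<248)&(abs(S-620)<40)&(abs(E-324)<40)),('leg',(z>222)&(z<236)&(abs(S-545)<45)&(abs(E-324)<30)),('face',(z>100)&(z<235)&(abs(S-605)<6)&(abs(E-324)<40))):
    print(nm,k.sum(),'S',np.percentile(S[k],[1,5,50,95,99]).round(1),'E',np.percentile(E[k],[1,5,50,95,99]).round(1),'z',np.percentile(z[k],[1,50,99]).round(1))
E
```

```text
[-1.      0.0022 -0.0088]
shift [-0.001   0.0011  0.001 ] turn -0.1 | jawyaw 85.1 pos [570.6 276.1 195.5] q6 [ 0.33  0.57  1.24  0.01  1.34 -1.16] F [ 1.5  0.  -0.9] w 21.9 t 5.15 tilt [-0.009  0.003 -1.   ]
cam [503.70717657 280.53767723 354.80165033]Traceback (most recent call last):
  File "<stdin>", line 9, in <module>
    return _quantile_unchecked(
        a, q, axis, out, overwrite_input, method, keepdims, weights)
    return _ureduce(a,
                    func=_quantile_ureduce_func,
    ...<5 lines>...
                    overwrite_input=overwrite_input,
                    method=method)
    r = func(a, **kwargs)
    result = _quantile(arr,
                       quantiles=q,
    ...<2 lines>...
                       out=out,
                       weights=wgt)
    slices_having_nans = np.isnan(arr[-1, ...])
                                  ~~~^^^^^^^^^
IndexError: index -1 is out of bounds for axis 0 with size 0
```

View pics/w2.png

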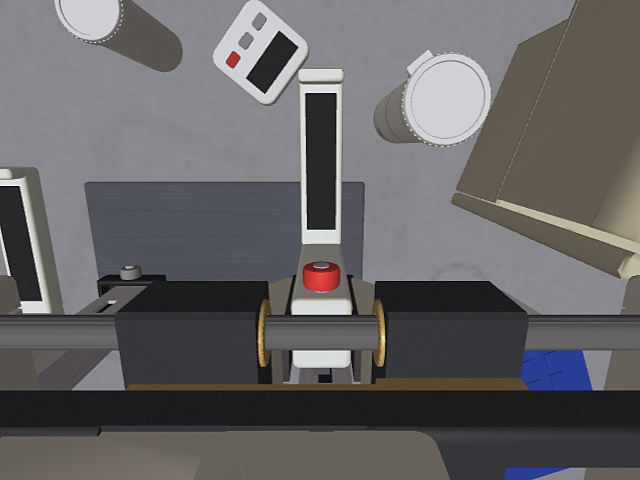

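```bash
python3 - <<'E'
from h import *
X=np.array([.9965,-.0837]);Y=np.array([.0837,.9965])
c=dict(np.load('w2.npz'));P=cloud(c);S=P[...,:2]@X;E=P[...,:2]@Y;z=P[...,2];g=c['color'].mean(2)
for v in (370,374,378,381):
    print(v,[(u,int(g[v,u]),round(float(S[v,u])),round(float(E[v,u]),1),round(float(z[v,u]))) for u in list(range(286,362,3))])
# arm stats in wrist: lip & arm edges
for zz,nm in ((139,'arm')): pass
k=(z>140)&(z<150)&(S>440)&(S<560)&(abs(E-324)<25); print('w arm top',k.sum(),np.percentile(S[k],[1,99]).round(1),np.percentile(E[k],[.5,99.5]).round(1),np.median(z[k]).round(1))
k=(z>140)&(z<170)&(S>420)&(S<455)&(abs(E-324)<25); print('w lip',k.sum(),np.percentile(E[k],[.5,50,99.5]).round(1),np.percentile(S[k],[.5,50,99.5]).round(1),np.percentile(z[k],[1,99]))
c=cap('top');np.savez('top1.npz',**c);P=cloud(c);S=P[...,:2]@X;E=P[...,:2]@Y;z=P[...,2]
for nm,k in (('cap',(z>225)&(z<260)&(abs(S-620)<25)&(abs(E-324)<30)),('arm',(z>140)&(z<180)&(S>430)&(S<560)&(abs(E-324)<35)),('armF',(z>130)&(z<155)&(S>480)&(S<560)&(abs(E-144)<35)),('capF',(z>225)&(z<260)&(abs(S-620)<25)&(abs(E-144)<30))):
    if k.sum(): 
        r=cv2.minAreaRect(np.stack([S[k],E[k]],1).astype(np.float32)); print(nm,k.sum(),'S',np.percentile(S[k],[1,99]).round(1),'E',np.percentile(E[k],[1,5,50,95,99]).round(1),np.percentile(z[k],[5,50,95]).round(1),np.round(r[0],1),np.round(r[1],1),round(r[2],2))
E
```

```text
370 [(286, 61, 552, 309.9, 242), (289, 26, 552, 311.0, 242), (292, 141, 709, 291.1, 0), (295, 134, 709, 294.4, 1), (298, 138, 708, 297.6, 1), (301, 91, 606, 310.1, 158), (304, 91, 606, 311.8, 158), (307, 93, 606, 313.6, 158), (310, 94, 606, 315.4, 158), (313, 91, 606, 317.1, 158), (316, 88, 562, 319.9, 226), (319, 87, 561, 321.0, 228), (322, 84, 561, 322.2, 228), (325, 84, 561, 323.3, 228), (328, 89, 561, 324.4, 228), (331, 56, 630, 328.8, 122), (334, 94, 606, 329.4, 159), (337, 90, 606, 331.2, 159), (340, 92, 606, 333.0, 159), (343, 93, 606, 334.7, 158), (346, 93, 606, 336.5, 158), (349, 87, 606, 338.2, 159), (352, 65, 709, 354.7, 1), (355, 65, 552, 333.2, 242), (358, 62, 551, 334.2, 243), (361, 94, 552, 335.2, 242)]
374 [(286, 62, 553, 310.0, 243), (289, 44, 553, 311.0, 243), (292, 135, 714, 291.0, 0), (295, 134, 713, 294.3, 1), (298, 135, 712, 297.6, 2), (301, 90, 606, 310.3, 162), (304, 90, 607, 311.9, 161), (307, 92, 606, 313.7, 162), (310, 95, 607, 315.4, 161), (313, 90, 606, 317.2, 162), (316, 92, 564, 319.9, 226), (319, 48, 563, 321.0, 228), (322, 51, 563, 322.2, 227), (325, 
[... 1239 characters left out ...]
, 606, 310.6, 169), (304, 91, 606, 312.3, 169), (307, 92, 606, 314.0, 169), (310, 92, 478, 321.7, 355), (313, 90, 606, 317.3, 170), (316, 93, 606, 319.0, 169), (319, 8, 630, 320.5, 134), (322, 15, 631, 322.5, 133), (325, 17, 630, 324.5, 134), (328, 15, 630, 326.5, 134), (331, 19, 631, 328.5, 133), (334, 93, 606, 329.0, 170), (337, 90, 607, 330.8, 168), (340, 91, 606, 332.4, 170), (343, 92, 606, 334.1, 169), (346, 93, 607, 335.9, 168), (349, 93, 606, 337.5, 169), (352, 125, 606, 339.1, 169), (355, 79, 556, 333.3, 242), (358, 80, 556, 334.3, 242), (361, 98, 555, 335.2, 244)]Traceback (most recent call last):
  File "<stdin>", line 7, in <module>
TypeError: cannot unpack non-iterable int object
```

```bash
python3 - <<'E'
from h import *
X=np.array([.9965,-.0837]);Y=np.array([.0837,.9965])
c=dict(np.load('w2.npz'));P=cloud(c);S=P[...,:2]@X;E=P[...,:2]@Y;z=P[...,2]
def sub(v,ok):
    u=np.where(ok[v])[0]; return u
for nm,lo,hi,rows in (('nose',220,232,(368,370,372)),('legtop',226,236,(355,358,361,364)),('arm',145,160,(100,140,180,220)),('lip',155,166,(73,76))):
    for v in rows:
        ok=(z[v]>lo)&(z[v]<hi)&(S[v]<575)&(abs(E[v]-323)<20); u=np.where(ok)[0]
        if len(u): print(nm,v,u[0],u[-1],'S',S[v,u].mean().round(1),'E',E[v,u[0]].round(1),E[v,u[-1]].round(1),'mid',((E[v,u[0]]+E[v,u[-1]])/2).round(2),'z',np.median(z[v,u]).round(1))
E
```

```text
nose 368 314 329 S 560.6 E 319.1 324.8 mid 321.97 z 227.2
nose 370 314 329 S 561.4 E 319.1 324.8 mid 321.96 z 227.2
nose 372 314 329 S 562.3 E 319.1 324.8 mid 321.96 z 227.0
legtop 355 291 352 S 553.0 E 311.0 333.0 mid 321.97 z 230.7
legtop 358 291 352 S 554.2 E 311.0 332.8 mid 321.92 z 230.5
legtop 361 291 352 S 555.5 E 311.0 332.9 mid 321.99 z 230.4
legtop 364 291 352 S 556.6 E 311.0 332.9 mid 321.93 z 230.7
arm 100 300 342 S 456.4 E 311.5 332.7 mid 322.07 z 153.3
arm 140 300 342 S 475.8 E 311.2 333.0 mid 322.07 z 153.0
arm 180 301 341 S 496.1 E 311.4 332.7 mid 322.02 z 153.2
arm 220 302 341 S 517.7 E 311.6 333.0 mid 322.26 z 153.1
lip 73 298 343 S 445.4 E 311.1 332.5 mid 321.79 z 162.0
lip 76 298 343 S 446.7 E 311.1 332.6 mid 321.85 z 162.0
```

>>> step_arm(targets=[[[-0.001,0.001,0.002,-0.1],[-0.001,0.0022,0.008,-0.1],[-0.001,0.0022,0.015,-0.1],[-0.001,0.0022,0.02,-0.1],[-0.001,0.0022,0.02,-0.1]]])

```text
time: 5.62
tool_pos: [591.9, 276.4, 195.8]
tcp_rot: [2.907, 1.562, 2.822]
contact_force: [-0.5, 0.1, -1.7]
grip_width: 21.8
```

>>> step_arm(targets=[[[0,0,0,0],[0,0,0,0],[0,0,0,0],[0,0,0,0],[0,0,0,0]]])

```text
time: 6.03
tool_pos: [591.8, 276.4, 195.9]
tcp_rot: [2.905, 1.562, 2.821]
contact_force: [0.0, 0.3, -3.5]
grip_width: 22.0
```

```bash
cat >> h.py <<'E'
X=np.array([.9965,-.0837]);Y=np.array([.0837,.9965])
def se():
    o,T=st(); print('S',(o['tool_pos'][:2]@X).round(2),'E',(o['tool_pos'][:2]@Y).round(2),'z',o['tool_pos'][2].round(2),'yaw',np.degrees(np.arctan2(T[1,1],T[0,1])).round(2),'row',T[2].round(4),'F',o['contact_force'].round(1),'w',round(o['grip_width'],1),'t',round(o['time'],2)); return o,T
E
python3 - <<'E'
from h import *
se()
c=cap('wrist');P=cloud(c);S=P[...,:2]@X;E=P[...,:2]@Y;z=P[...,2]
for v in range(352,390,4):
    for nm,ok in (('leg',(z[v]>226)&(z[v]<236)&(S[v]<590)&(abs(E[v]-324)<20)),('face',(z[v]>100)&(z[v]<236)&(abs(S[v]-606)<4)&(abs(E[v]-324)<20)),('slot',(z[v]>50)&(z[v]<200)&(abs(S[v]-630)<6)&(abs(E[v]-324)<8))):
        u=np.where(ok)[0]
        if len(u)>3: print(nm,v,u[0],u[-1],len(u),'E',E[v,u[0]].round(1),E[v,u[-1]].round(1),'mid',((E[v,u[0]]+E[v,u[-1]])/2).round(2),'z',np.median(z[v,u]).round(1),'S',np.median(S[v,u]).round(1))
E
```

```text
S 566.59 E 325.01 z 195.88 yaw 85.18 row [-1.      0.002  -0.0085] F [ 0.   0.3 -3.5] w 22.0 t 6.03
leg 352 291 352 62 E 313.2 335.0 mid 324.09 z 230.8 S 572.9
leg 356 291 352 61 E 313.1 335.0 mid 324.06 z 231.1 S 574.4
leg 360 291 352 62 E 313.1 334.9 mid 324.03 z 230.9 S 576.2
leg 364 291 352 58 E 313.1 334.9 mid 324.04 z 231.0 S 577.8
face 364 292 351 4 E 309.4 339.0 mid 324.18 z 186.2 S 606.0
leg 368 291 352 17 E 313.1 335.0 mid 324.06 z 227.2 S 581.9
face 368 292 351 44 E 309.6 338.8 mid 324.19 z 189.4 S 606.2
leg 372 314 329 16 E 321.2 326.9 mid 324.05 z 227.5 S 583.4
face 372 291 352 46 E 309.4 339.0 mid 324.2 z 192.7 S 606.3
face 376 291 352 62 E 309.5 338.7 mid 324.09 z 195.7 S 606.5
face 380 290 353 48 E 309.3 339.0 mid 324.18 z 199.1 S 606.4
slot 380 314 329 16 E 319.9 328.6 mid 324.25 z 164.0 S 630.4
```

```bash
python3 - <<'E'
from h import *
for f in ('w2',None):
    c=dict(np.load('w2.npz')) if f else cap('wrist')
    P=cloud(c);S=P[...,:2]@X;E=P[...,:2]@Y;z=P[...,2]
    for v in range(362,390,1):
        print(v,[(round(float(S[v,u]),0),round(float(z[v,u]),1)) for u in (308,318,322,327,340)])
E
```

```text
362 [(555.0, 232.0), (556.0, 231.0), (556.0, 230.2), (556.0, 230.0), (556.0, 230.6)]
363 [(556.0, 230.7), (556.0, 230.8), (556.0, 231.3), (556.0, 230.4), (556.0, 230.9)]
364 [(556.0, 231.2), (556.0, 230.9), (557.0, 230.6), (558.0, 229.2), (557.0, 230.5)]
365 [(558.0, 229.4), (558.0, 229.4), (557.0, 230.0), (558.0, 229.4), (557.0, 230.2)]
366 [(557.0, 231.4), (558.0, 230.1), (558.0, 229.6), (558.0, 229.5), (558.0, 229.9)]
367 [(558.0, 230.6), (558.0, 230.3), (558.0, 230.4), (558.0, 230.0), (558.0, 230.3)]
368 [(606.0, 155.8), (561.0, 226.8), (560.0, 227.4), (560.0, 227.6), (605.0, 157.3)]
369 [(606.0, 156.9), (561.0, 227.8), (561.0, 227.4), (561.0, 227.1), (606.0, 158.0)]
370 [(606.0, 158.1), (562.0, 226.9), (561.0, 227.5), (561.0, 227.1), (606.0, 158.6)]
371 [(606.0, 159.7), (562.0, 227.4), (562.0, 226.3), (562.0, 227.4), (606.0, 158.9)]
372 [(606.0, 161.1), (562.0, 227.0), (563.0, 226.7), (562.0, 228.2), (606.0, 160.0)]
373 [(606.0, 161.2), (563.0, 226.7), (563.0, 226.8), (563.0, 227.2), (606.0, 160.9)]
374 [(605.0, 163.3), (563.0, 226.9), (563.0, 226.9), (631.0, 125.3), (606.0, 162
[... 2959 characters left out ...]
.0), (606.0, 200.7)]
382 [(607.0, 200.2), (630.0, 166.0), (631.0, 165.7), (631.0, 165.2), (607.0, 200.3)]
383 [(606.0, 202.4), (631.0, 166.3), (629.0, 168.6), (630.0, 167.5), (606.0, 201.8)]
384 [(545.0, 289.5), (547.0, 287.8), (546.0, 288.2), (546.0, 288.3), (546.0, 288.8)]
385 [(546.0, 288.4), (546.0, 288.7), (546.0, 289.6), (546.0, 289.4), (546.0, 289.1)]
386 [(546.0, 288.7), (546.0, 289.3), (546.0, 288.7), (547.0, 288.5), (546.0, 289.5)]
387 [(546.0, 289.7), (546.0, 289.4), (547.0, 288.7), (546.0, 289.6), (545.0, 290.4)]
388 [(500.0, 355.2), (546.0, 289.6), (546.0, 289.4), (546.0, 289.9), (546.0, 290.1)]
389 [(546.0, 289.8), (546.0, 289.6), (546.0, 289.7), (547.0, 289.3), (546.0, 290.9)]
```

>>> step_arm(targets=[[[-0.0006,0.0001,0.003,0],[-0.0006,0.0001,0.006,0],[-0.0006,0.0001,0.009,0],[-0.0006,0.0001,0.012,0],[-0.0006,0.0001,0.014,0]]])

```text
time: 6.55
tool_pos: [606.3, 275.2, 196.2]
tcp_rot: [2.901, 1.562, 2.817]
contact_force: [0.3, -0.6, -1.6]
grip_width: 21.6
```

>>> step_arm(targets=[[[0,0,0.002,0],[0,0,0.004,0],[0,0,0.005,0],[0,0,0.005,0],[0,0,0.005,0]]])

```text
time: 6.97
tool_pos: [611.3, 274.8, 196.1]
tcp_rot: [2.91, 1.562, 2.826]
contact_force: [0.2, -0.0, -1.2]
grip_width: 21.8
```

```bash
python3 -c "
from h import *
se()"
```

```text
S 586.14 E 325.0 z 196.14 yaw 85.17 row [-1.      0.002  -0.0085] F [ 0.2 -0.  -1.2] w 21.8 t 6.97
```

>>> step_arm(targets=[[[-0.0003,0,0.001,0],[-0.0003,0,0.002,0],[-0.0003,0,0.003,0],[-0.0003,0,0.004,0],[-0.0003,0,0.0045,0]]])

```text
time: 7.38
tool_pos: [615.9, 274.4, 196.4]
tcp_rot: [2.9, 1.562, 2.816]
contact_force: [-0.7, -0.9, -2.1]
grip_width: 22.0
```

>>> step_arm(targets=[[[0,0,0.0005,0],[0,0,0.001,0],[0,0,0.0015,0],[0,0,0.002,0],[0,0,0.002,0]]])

```text
time: 7.8
tool_pos: [617.2, 274.3, 196.3]
tcp_rot: [2.973, 1.561, 2.888]
contact_force: [-3.7, 0.4, -1.0]
grip_width: 22.1
```

```bash
python3 -c "
from h import *
se()"
```

```text
S 592.08 E 325.03 z 196.25 yaw 85.18 row [-0.9999  0.0017 -0.0101] F [-3.7  0.4 -1. ] w 22.1 t 7.8
```

>>> step_arm(targets=[[[0.001,0,0.0003,0],[0.002,0,0.0003,0],[0.003,0,0.0003,0],[0.004,0,0.0003,0],[0.005,0,0.0003,0]]])

```text
time: 8.22
tool_pos: [617.5, 274.8, 192.5]
tcp_rot: [2.827, 1.562, 2.743]
contact_force: [-7.1, 0.9, 7.1]
grip_width: 21.7
```

```bash
python3 -c "
from h import *
se()"
```

```text
S 592.34 E 325.48 z 192.55 yaw 85.2 row [-1.      0.0029 -0.0088] F [-7.1  0.9  7.1] w 21.7 t 8.22
```

>>> step_arm(targets=[[[0.002,-0.0002,0,0],[0.003,-0.0002,0,0],[0.004,-0.0002,0,0],[0.005,-0.0002,0,0],[0.006,-0.0002,0,0]]])

```text
time: 8.63
tool_pos: [616.6, 274.9, 186.4]
tcp_rot: [2.866, 1.56, 2.782]
contact_force: [-6.6, 0.8, 0.8]
grip_width: 21.8
```

```bash
python3 -c "
from h import *
se()"
```

```text
S 591.45 E 325.57 z 186.36 yaw 85.22 row [-0.9999  0.0029 -0.0103] F [-6.6  0.8  0.8] w 21.8 t 8.63
```

>>> step_arm(targets=[[[0.001,-0.0003,0.0005,0],[0.002,-0.0003,0.0005,0],[0.003,-0.0003,0.0005,0],[0.004,-0.0003,0.0005,0],[0.0045,-0.0003,0.0005,0]]])

```text
time: 9.05
tool_pos: [617.7, 274.5, 182.4]
tcp_rot: [2.77, 1.562, 2.686]
contact_force: [-1.6, 0.9, 3.4]
grip_width: 21.8
```

```bash
python3 -c "
from h import *
se()"
```

```text
S 592.61 E 325.23 z 182.41 yaw 85.21 row [-1.      0.0033 -0.0084] F [-1.6  0.9  3.4] w 21.8 t 9.05
```

>>> step_arm(targets=[[[0.0008,0,0,0],[0.0012,0,0,0],[0.0015,0,0,0],[0.0015,0,0,0],[0.0015,0,0,0]]])

```text
time: 9.47
tool_pos: [617.8, 274.5, 182.3]
tcp_rot: [2.65, 1.563, 2.566]
contact_force: [-4.6, -0.8, 6.3]
grip_width: 21.8
```

```bash
python3 -c "
from h import *
se()"
```

```text
S 592.68 E 325.26 z 182.34 yaw 85.21 row [-1.      0.0038 -0.0071] F [-4.6 -0.8  6.3] w 21.8 t 9.47
```

>>> step_arm(targets=[[[-0.001,0,0,0],[-0.002,0,0,0],[-0.003,0,0,0],[-0.003,0,0,0],[-0.003,0,0,0]]])

```text
time: 9.88
tool_pos: [617.7, 274.4, 184.3]
tcp_rot: [2.773, 1.562, 2.689]
contact_force: [0.7, 0.3, -6.4]
grip_width: 22.2
```

```bash
python3 -c "
from h import *
se()"
```

```text
S 592.56 E 325.12 z 184.28 yaw 85.2 row [-1.      0.0033 -0.0084] F [ 0.7  0.3 -6.4] w 22.2 t 9.88
```

>>> step_arm(targets=[[[0.001,0,0,0],[0.002,0,0,0],[0.003,0,0,0],[0.003,0,0,0],[0.003,0,0,0]]])

```text
time: 10.3
tool_pos: [617.8, 274.4, 182.4]
tcp_rot: [2.667, 1.563, 2.583]
contact_force: [-3.1, -1.6, 4.6]
grip_width: 21.9
```

```bash
python3 -c "
from h import *
se()"
```

```text
S 592.7 E 325.16 z 182.41 yaw 85.2 row [-1.      0.0037 -0.0071] F [-3.1 -1.6  4.6] w 21.9 t 10.3
```

Home again at 182.4. Release and rise.

>>> step_arm(targets=[[[0,0,0,0],[0,0,0,0],[0,0,0,0],[0,0,0,0],[0,0,0,0]]], jaw=0.4)

```text
time: 10.72
tool_pos: [617.9, 274.4, 182.2]
tcp_rot: [2.678, 1.563, 2.594]
contact_force: [-0.0, -0.1, -1.4]
grip_width: 50.2
```

>>> step_arm(targets=[[[-0.02,0,0,0],[-0.05,0,0,0],[-0.085,0,0,0],[-0.1,0,-0.02,0],[-0.1,0,-0.04,0]]])

```text
time: 11.13
tool_pos: [580.4, 277.6, 286.8]
tcp_rot: [1.503, 1.564, 1.418]
contact_force: [-0.2, 0.4, -0.2]
grip_width: 54.9
```

>>> step_arm(targets=[[[-0.01,0,-0.02,0],[-0.01,0,-0.05,0],[-0.01,0,-0.07,0],[-0.01,0,-0.08,0],[-0.01,0,-0.08,0]]])

```text
time: 11.55
tool_pos: [498.9, 284.8, 297.7]
tcp_rot: [1.465, 1.563, 1.382]
contact_force: [1.1, 0.8, 0.4]
grip_width: 54.7
```

```bash
python3 - <<'E'
from h import *
se()
c=cap('wrist');save(c,'w3.png');np.savez('w3.npz',**c);P=cloud(c);S=P[...,:2]@X;E=P[...,:2]@Y;z=P[...,2]
for nm,k in (('legtop',(z>210)&(z<224)&(S>555)&(S<612)&(abs(E-324)<20)),('armtop',(z>132)&(z<145)&(S>480)&(S<580)&(abs(E-324)<20)),('lip',(z>145)&(z<155)&(S>480)&(S<505)&(abs(E-324)<20)),
 ('legF',(z>210)&(z<224)&(S>555)&(S<612)&(abs(E-144)<20)),('armF',(z>132)&(z<145)&(S>480)&(S<580)&(abs(E-144)<20))):
    if k.sum(): print(nm,k.sum(),'S',np.percentile(S[k],[1,99]).round(1),'E',np.percentile(E[k],[1,50,99]).round(1),'z',np.percentile(z[k],[5,50,95]).round(1))
goto(498.2,-218.5,150,-5.5)
c=dict(np.load('top0.npz'));P=cloud(c);z=P[...,2]
roi=np.zeros((480,640),bool); roi[220:345,425:485]=1
q=P[roi&(z>5)&(z<30)]; r=cv2.minAreaRect(q[:,:2].astype(np.float32)); print(r)
E
```

```text
S 473.33 E 325.53 z 297.68 yaw 85.23 row [-1.0e+00  7.5e-03  8.0e-04] F [1.1 0.8 0.4] w 54.7 t 11.55
legtop 269 S [566.6 577.8] E [314.7 324.4 334. ] z [210.4 212.5 214.3]
armtop 1653 S [489.8 557.1] E [313.8 324.7 335.5] z [136.3 138.5 140. ]
lip 152 S [489.8 495.3] E [314.4 324.7 334.9] z [145.3 146.4 147.6]
armF 962 S [489.7 523.7] E [134.3 147.7 155.6] z [133.8 139.6 141.6]
shift [ 0.1438 -0.5025  0.0398] turn -89.3 | jawyaw 85.2 pos [500.3 284.5 297.4] q6 [ 0.38  0.39  1.25  0.01  1.49 -1.11] F [ 0.  -0.1  0.6] w 54.8 t 11.6 tilt [ 0.002  0.007 -1.   ]
((492.66986083984375, -223.583251953125), (268.30462646484375, 125.64611053466797), 6.549797058105469)
```

View pics/w3.png

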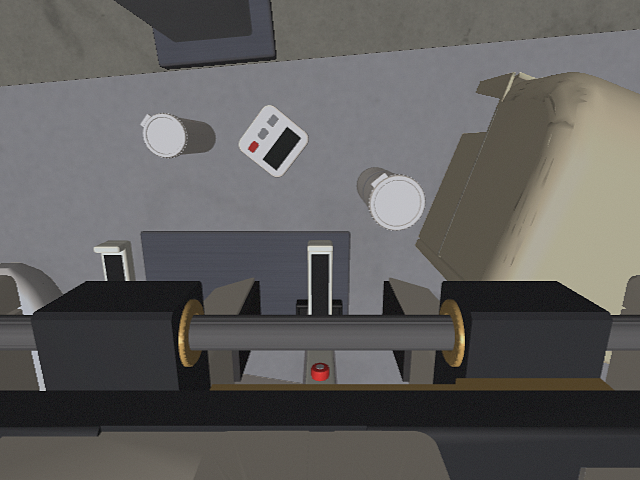

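>>> step_arm(targets=[[[0,-0.03,0.003,0],[0,-0.07,0.006,0],[0,-0.11,0.01,0],[0,-0.15,0.012,0],[0,-0.19,0.015,0]]], jaw=0)

```text
time: 12.02
tool_pos: [499.9, 91.8, 295.8]
tcp_rot: [1.351, 1.563, 1.267]
contact_force: [0.1, -0.3, -0.5]
grip_width: 84.0
```

```bash
python3 - <<'E'
from h import *
goto(498.2,-218.5,280,84.2)
c=dict(np.load('top0.npz'));P=cloud(c);z=P[...,2];x=P[...,0];y=P[...,1]
for lo,hi in ((-360,-330),(-330,-313),(-313,-290),(-290,-123),(-123,-100)):
    k=(abs(x-498)<45)&(y>lo)&(y<hi); print(lo,hi,z[k].max() if k.sum() else None)
k=(x>350)&(x<640)&(y>-340)&(y<-100); print('max near',z[k].max(), P[k][z[k].argmax()])
k=(x>420)&(x<700)&(y>-110)&(y<60)&(z<400); print('scale',P[k][z[k].argmax()])
E
```

```text
shift [ 0.0136 -0.3095  0.0242] turn 1.0 | jawyaw 85.2 pos [499.9  91.8 295.8] q6 [ 0.03  0.26  1.44  0.01  1.43 -1.46] F [ 0.1 -0.3 -0.5] w 84.0 t 12.02 tilt [ 0.002  0.007 -1.   ]
-360 -330 178.20300587001154
-330 -313 153.05611739155296
-313 -290 6.5678801850288595
-290 -123 20.605252991889447
-123 -100 42.18802676939932
max near 177.31589405971212 [ 541.05919072 -337.61869945  177.31589406]
scale [437.09569599 -51.20754536  95.69075835]
```

>>> step_arm(targets=[[[0,-0.03,0.002,0],[0,-0.07,0.006,0],[0,-0.11,0.009,0],[0,-0.15,0.012,0],[0,-0.19,0.015,0]]])

```text
time: 12.43
tool_pos: [499.4, -101.6, 294.3]
tcp_rot: [1.292, 1.564, 1.208]
contact_force: [0.8, 0.1, -0.2]
grip_width: 91.8
```

```bash
python3 - <<'E'
from h import *
goto(498.2,-218.5,250,84.2)
c=dict(np.load('top0.npz'));P=cloud(c);z=P[...,2];x=P[...,0];y=P[...,1]
for a in range(400,620,15):
    k=(abs(x-a)<8)&(y<-260)&(y>-420)&(z>55)
    if k.sum(): q=P[k]; i=np.argsort(-q[:,1])[:3]; print(a,q[i].round(0).tolist())
E
```

```text
shift [ 0.0435 -0.1169  0.0086] turn 0.97 | jawyaw 85.17 pos [ 499.4 -101.6  294.3] q6 [-0.36  0.27  1.44  0.01  1.43 -1.84] F [ 0.8  0.1 -0.2] w 91.8 t 12.43 tilt [ 0.003  0.007 -1.   ]
400 [[403.0, -318.0, 59.0], [403.0, -319.0, 61.0], [402.0, -326.0, 59.0]]
415 [[415.0, -315.0, 59.0], [422.0, -315.0, 57.0], [423.0, -316.0, 75.0]]
430 [[423.0, -316.0, 75.0], [427.0, -316.0, 79.0], [429.0, -316.0, 72.0]]
445 [[438.0, -317.0, 70.0], [438.0, -317.0, 62.0], [440.0, -317.0, 74.0]]
460 [[453.0, -319.0, 66.0], [452.0, -319.0, 102.0], [453.0, -319.0, 96.0]]
475 [[468.0, -321.0, 64.0], [467.0, -321.0, 118.0], [468.0, -322.0, 111.0]]
490 [[483.0, -323.0, 122.0], [485.0, -324.0, 120.0], [482.0, -324.0, 78.0]]
505 [[498.0, -326.0, 88.0], [505.0, -326.0, 116.0], [502.0, -327.0, 104.0]]
520 [[514.0, -328.0, 79.0], [513.0, -329.0, 136.0], [515.0, -329.0, 71.0]]
535 [[527.0, -331.0, 123.0], [532.0, -331.0, 154.0], [530.0, -331.0, 87.0]]
550 [[543.0, -333.0, 115.0], [545.0, -334.0, 162.0], [543.0, -334.0, 90.0]]
565 [[558.0, -336.0, 64.0], [559.0, -336.0, 122.0], [565.0, -336.0, 175.0]]
580 [[573.0, -338.0, 69.0], [577.0, -338.0, 85.0], [572.0, -338.0, 108.0]]
595 [[588.0, -340.0, 113.0], [588.0, -340.0, 166.0], [589.0, -340.0, 139.0]]
610 [[606.0, -343.0, 157.0], [605.0, -343.0, 136.0], [603.0, -343.0, 68.0]]
```

>>> step_arm(targets=[[[0.01,-0.03,0.002,0.5],[0.03,-0.06,0.005,1],[0.06,-0.1,0.0086,1],[0.085,-0.117,0.0086,1],[0.09,-0.117,0.0086,1]]])

```text
time: 12.85
tool_pos: [496.4, -222.4, 198.1]
tcp_rot: [2.099, 1.561, 1.992]
contact_force: [-0.9, -0.0, -0.8]
grip_width: 91.6
```

>>> step_arm(targets=[[[0,0,0,0],[0,0,0,0],[0,0,0,0],[0,0,0,0],[0,0,0,0]]])

```text
time: 13.27
tool_pos: [497.2, -221.9, 199.4]
tcp_rot: [1.922, 1.563, 1.817]
contact_force: [1.1, -0.7, -0.8]
grip_width: 91.9
```

```bash
python3 - <<'E'
from h import *
c=cap('wrist');save(c,'w4.png');np.savez('w4.npz',**c);P=cloud(c);z=P[...,2];x=P[...,0];y=P[...,1]
k=(z>12)&(z<22)&(x>350)&(x<650)&(y<-160)&(y>-290)
n,l,s,_=cv2.connectedComponentsWithStats(k.astype(np.uint8)); i=1+s[1:,4].argmax(); q=P[l==i]
print(s[i],cv2.minAreaRect(q[:,:2].astype(np.float32)),np.median(q[:,2]))
for a in (390,420,450,470): 
    kk=k&(abs(x-a)<5); 
    if kk.sum(): print(a,np.percentile(y[kk],[1,99]).round(1))
d=dict(np.load('top0.npz')); P=cloud(d); z=P[...,2];x=P[...,0];y=P[...,1]; k=(z>9)&(z<24)&(x>350)&(x<650)&(y<-160)&(y>-290); print(cv2.minAreaRect(P[k][:,:2].astype(np.float32)), x[k].min(),x[k].max())
print(se()[1].round(4))
goto(498.2,-218.5,6,84.2)
E
```

```text
[ 285   73   77  242 2077] ((482.6461486816406, -217.55580139160156), (64.28299713134766, 219.6597442626953), 84.44915008544922) 16.414356107371336
390 [-240.6 -176.9]
420 [-243.7 -179.2]
450 [-246.7 -182.5]
470 [-248.3 -184. ]
((498.17901611328125, -218.54637145996094), (65.62924194335938, 250.77394104003906), 84.23435974121094) 371.117152592504 624.9087821776934
S 513.87 E -179.48 z 199.24 yaw 83.97 row [-1.      0.0078 -0.0031] F [-0.7  0.5 -0.1] w 92.0 t 13.32
[[-0.0023  0.1051  0.9945]
 [ 0.0081  0.9944 -0.1051]
 [-1.      0.0078 -0.0031]]
shift [0.1933 0.002  0.0014] turn -0.23 | jawyaw 83.97 pos [ 497.  -221.9  199.2] q6 [-0.56  0.4   1.51  0.01  1.23 -2.03] F [-0.7  0.5 -0.1] w 92.0 t 13.32 tilt [-0.002  0.008 -1.   ]
```

View pics/w4.png

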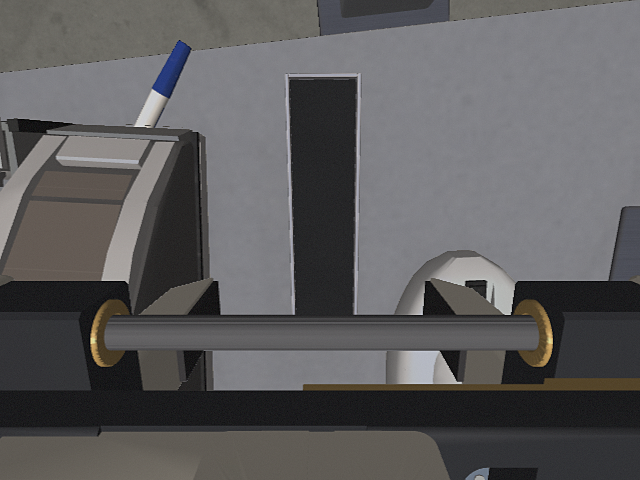

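>>> step_arm(targets=[[[0.02,0.001,0.001,-0.4],[0.05,0.0015,0.001,-0.4],[0.09,0.0015,0.001,-0.4],[0.12,0.0015,0.001,-0.4],[0.14,0.0015,0.001,-0.4]]])

```text
time: 13.73
tool_pos: [497.0, -218.1, 57.1]
tcp_rot: [2.096, 1.561, 1.999]
contact_force: [-0.9, 0.6, 0.6]
grip_width: 91.9
```

>>> step_arm(targets=[[[0.003,0,0,0],[0.003,0,0,0],[0.003,0,0,0],[0.003,0,0,0],[0.003,0,0,0]]])

```text
time: 14.15
tool_pos: [498.1, -218.7, 55.9]
tcp_rot: [1.84, 1.563, 1.743]
contact_force: [0.2, -0.0, 0.5]
grip_width: 91.8
```

```bash
python3 -c "
from h import *
goto(498,-219,6,84.4)"
```

```text
shift [ 0.0499 -0.0007  0.0001] turn 0.03 | jawyaw 84.43 pos [ 498.1 -218.7   55.9] q6 [-0.56  0.57  1.68  0.01  0.9  -2.04] F [ 0.2 -0.   0.5] w 91.8 t 14.15 tilt [-0.001  0.007 -1.   ]
```

>>> step_arm(targets=[[[0.02,0,0,0],[0.035,0,0,0],[0.045,-0.0005,0,0],[0.0495,-0.0005,0,0],[0.0495,-0.0005,0,0]]])

```text
time: 14.57
tool_pos: [497.7, -218.7, 6.0]
tcp_rot: [1.926, 1.563, 1.829]
contact_force: [0.0, -0.5, 0.7]
grip_width: 91.7
```

>>> step_arm(targets=[[[0,0,0,0],[0,0,0,0],[0,0,0,0],[0,0,0,0],[0,0,0,0]]], jaw=0.5)

```text
time: 14.98
tool_pos: [498.0, -218.8, 6.4]
tcp_rot: [1.853, 1.563, 1.756]
contact_force: [-0.1, -0.4, 2.6]
grip_width: 63.2
```

>>> step_arm(targets=[[[0,0,0,0],[0,0,0,0],[0,0,0,0],[0,0,0,0],[0,0,0,0]]])

```text
time: 15.4
tool_pos: [497.9, -218.7, 6.4]
tcp_rot: [1.88, 1.563, 1.783]
contact_force: [-0.4, 0.9, 0.4]
grip_width: 63.9
```

```bash
python3 -c "
from h import *
se()
goto(498,-219,290,84.4)"
```

```text
S 514.45 E -176.29 z 6.44 yaw 84.42 row [-1.      0.0076 -0.0024] F [-0.4  0.9  0.4] w 63.9 t 15.4
shift [-0.2836  0.0019 -0.0005] turn 0.02 | jawyaw 84.42 pos [ 497.9 -218.7    6.4] q6 [-0.56  0.65  1.71  0.01  0.79 -2.04] F [-0.4  0.9  0.4] w 63.9 t 15.4 tilt [-0.002  0.008 -1.   ]
```

>>> step_arm(targets=[[[-0.01,0,0,0],[-0.03,0,0,0],[-0.06,0,0,0],[-0.095,0,0,0],[-0.13,0.001,0,0]]])

```text
time: 15.82
tool_pos: [497.6, -218.5, 137.9]
tcp_rot: [1.994, 1.562, 1.896]
contact_force: [0.8, -1.1, -2.4]
grip_width: 63.8
```

>>> step_arm(targets=[[[-0.035,0,0,0],[-0.07,0.001,0,0],[-0.105,0.001,0,0],[-0.135,0.001,0,0],[-0.15,0.001,0,0]]])

```text
time: 16.23
tool_pos: [498.7, -219.2, 292.9]
tcp_rot: [1.194, 1.565, 1.097]
contact_force: [1.3, -0.7, -2.7]
grip_width: 64.0
```

```bash
python3 -c "
from h import *
se()
p=532.8*X+234.1*Y; print(p)
goto(*p,290,-4.8)"
```

```text
S 515.3 E -176.67 z 292.94 yaw 84.42 row [-1.      0.0052  0.0021] F [ 1.3 -0.7 -2.7] w 64.0 t 16.23
[550.52937 188.68529]
shift [0.0051 0.411  0.0119] turn 89.22 | jawyaw 84.42 pos [ 498.7 -219.2  292.9] q6 [-0.56  0.34  1.35  0.01  1.46 -2.03] F [ 1.3 -0.7 -2.7] w 64.0 t 16.23 tilt [ 0.003  0.005 -1.   ]
```

>>> step_arm(targets=[[[0,0.015,0,3],[0,0.04,0.001,9],[0,0.07,0.002,15],[0,0.1,0.003,21],[0,0.13,0.004,27]]])

```text
time: 16.65
tool_pos: [514.8, -88.9, 294.1]
tcp_rot: [1.682, 1.565, 1.107]
contact_force: [1.1, -0.7, -2.6]
grip_width: 63.6
```

```bash
python3 -c "
from h import *
se()
goto(550.5,188.7,290,-4.8)"
```

```text
S 520.47 E -45.53 z 294.12 yaw 57.08 row [-1.0e+00  5.5e-03 -6.0e-04] F [ 1.1 -0.7 -2.6] w 63.6 t 16.65
shift [ 0.0056  0.2524 -0.1209] turn 61.88 | jawyaw 57.08 pos [514.8 -88.9 294.1] q6 [-0.32  0.29  1.41  0.01  1.44 -1.32] F [ 1.1 -0.7 -2.6] w 63.6 t 16.65 tilt [ 0.002  0.005 -1.   ]
```

>>> step_arm(targets=[[[0.003,0.025,-0.012,6],[0.005,0.055,-0.026,12],[0.005,0.085,-0.04,18],[0.005,0.115,-0.055,24],[0.005,0.145,-0.07,30]]])

```text
time: 17.07
tool_pos: [534.4, 72.4, 290.4]
tcp_rot: [2.237, 1.565, 1.134]
contact_force: [1.8, 0.8, -1.9]
grip_width: 63.5
```

```bash
python3 -c "
from h import *
se()
goto(550.5,188.7,290,-4.8)"
```

```text
S 526.43 E 116.89 z 290.4 yaw 26.77 row [-1.      0.0043 -0.0034] F [ 1.8  0.8 -1.9] w 63.5 t 17.07
shift [ 0.001   0.0668 -0.0965] turn 31.57 | jawyaw 26.77 pos [534.4  72.4 290.4] q6 [-0.01  0.33  1.37  0.    1.44 -0.48] F [ 1.8  0.8 -1.9] w 63.5 t 17.07 tilt [ 0.002  0.005 -1.   ]
```

>>> step_arm(targets=[[[0,0.018,-0.025,6.5],[0,0.035,-0.05,13],[0,0.05,-0.073,19.5],[0,0.06,-0.088,26],[0,0.0665,-0.0965,31]]])

```text
time: 17.48
tool_pos: [549.6, 191.0, 291.2]
tcp_rot: [2.906, 1.565, 1.258]
contact_force: [0.7, -0.5, -2.6]
grip_width: 63.7
```

>>> step_arm(targets=[[[0,0,0,0.5],[0,0,0,0.6],[0,0,0,0.6],[0,0,0,0.6],[0,0,0,0.6]]])

```text
time: 17.9
tool_pos: [549.6, 190.0, 291.4]
tcp_rot: [2.914, 1.565, 1.255]
contact_force: [-0.3, -0.7, -2.2]
grip_width: 63.9
```

```bash
python3 - <<'E'
from h import *
se()
goto(550.5,188.7,220,-4.8)
# where is the shelf (top camera and wrist)?
for n in ('top','wrist'):
    c=cap(n);P=cloud(c);S=P[...,:2]@X;E=P[...,:2]@Y;z=P[...,2]
    k=(z>288)&(z<312)&(abs(S-533)<50)&(abs(E-234)<150)
    print(n,k.sum(),np.percentile(S[k],[.5,99.5]).round(1),'E',np.percentile(E[k],[.2,99.8]).round(1))
    for a in (115,130,150,180,290,320,340,352):
        kk=k&(abs(E-a)<4)
        if kk.sum()>3: print(a,np.percentile(S[kk],[2,98]).round(1),np.percentile(z[kk],[5,95]).round(1))
    save(c,'p5%s.png'%n)
E
```

```text
S 531.74 E 235.32 z 291.4 yaw -5.02 row [-1.      0.0013 -0.0054] F [-0.3 -0.7 -2.2] w 63.9 t 17.9
shift [0.0714 0.001  0.0016] turn -0.22 | jawyaw -5.02 pos [549.6 190.  291.4] q6 [0.2  0.41 1.25 0.   1.48 0.29] F [-0.3 -0.7 -2.2] w 63.9 t 17.9 tilt [ 0.002  0.005 -1.   ]
top 941 [499.4 564.4] E [110.4 360.3]
115 [499.8 562.6] [288.3 301.6]
130 [499.6 562.9] [288.2 300.1]
150 [499.7 562.7] [288.2 300.6]
180 [548.9 563.9] [288.4 302.6]
290 [500.  514.9] [288.6 301.8]
320 [500.3 563.6] [288.1 300.9]
340 [543.3 564.5] [288.8 299.5]
wrist 56805 [494.7 570.6] E [189.9 355.1]
290 [502.1 563.4] [288.4 301.7]
320 [502.2 563.5] [288.4 301.8]
340 [502.3 563.6] [288.4 301.8]
352 [503.6 562.3] [288.4 300.3]
```

>>> step_arm(targets=[[[0.01,0.0005,0.001,-0.1],[0.03,0.0009,0.0013,-0.2],[0.055,0.0009,0.0013,-0.2],[0.075,0.0009,0.0013,-0.2],[0.085,0.0009,0.0013,-0.2]]])

```text
time: 18.42
tool_pos: [549.1, 188.6, 202.9]
tcp_rot: [-2.43, 1.565, 2.198]
contact_force: [-0.9, -0.3, -3.1]
grip_width: 63.4
```

>>> step_arm(targets=[[[0,0,0,0],[0,0,0,0],[0,0,0,0],[0,0,0,0],[0,0,0,0]]])

```text
time: 18.83
tool_pos: [549.7, 188.7, 204.1]
tcp_rot: [-2.907, 1.566, 1.721]
contact_force: [0.1, -0.5, -1.9]
grip_width: 63.8
```

```bash
python3 -c "
from h import *
se()
p=532.6*X+234.1*Y
goto(*p,147.5,-4.8)"
```

```text
S 531.98 E 234.08 z 204.14 yaw -4.84 row [-1.     -0.0011 -0.0047] F [ 0.1 -0.5 -1.9] w 63.8 t 18.83
shift [0.0566 0.0007 0.0002] turn -0.04 | jawyaw -4.84 pos [549.7 188.7 204.1] q6 [0.2  0.46 1.4  0.01 1.28 0.28] F [ 0.1 -0.5 -1.9] w 63.8 t 18.83 tilt [-0.001  0.005 -1.   ]
```

>>> step_arm(targets=[[[0.01,0.0007,0,0],[0.025,0.0007,0,0],[0.04,0.0007,0,0],[0.048,0.0007,0,0],[0.052,0.0007,0,0]]])

```text
time: 19.25
tool_pos: [549.7, 188.8, 150.6]
tcp_rot: [-2.463, 1.566, 2.165]
contact_force: [-0.4, 0.0, -2.0]
grip_width: 63.5
```

>>> step_arm(targets=[[[0,0,0,0],[0,0,0,0],[0,0,0,0],[0,0,0,0],[0,0,0,0]]])

```text
time: 19.67
tool_pos: [550.0, 188.9, 151.3]
tcp_rot: [-2.709, 1.566, 1.919]
contact_force: [-0.4, -0.1, -3.4]
grip_width: 63.7
```

```bash
python3 -c "
from h import *
se()
p=532.6*X+234.1*Y
goto(*p,145.4,-4.8)"
```

```text
S 532.31 E 234.28 z 151.29 yaw -4.84 row [-1.     -0.0021 -0.0045] F [-0.4 -0.1 -3.4] w 63.7 t 19.67
shift [0.0059 0.0003 0.0002] turn -0.04 | jawyaw -4.84 pos [550.  188.9 151.3] q6 [0.2  0.51 1.47 0.01 1.16 0.28] F [-0.4 -0.1 -3.4] w 63.7 t 19.67 tilt [-0.002  0.005 -1.   ]
```

Gently down the last 6 mm.

>>> step_arm(targets=[[[0.001,0.0003,0,0],[0.002,0.0003,0,0],[0.003,0.0003,0,0],[0.004,0.0003,0,0],[0.005,0.0003,0,0]]])

```text
time: 20.08
tool_pos: [550.3, 188.9, 146.1]
tcp_rot: [-2.683, 1.566, 1.945]
contact_force: [0.5, 0.5, -1.9]
grip_width: 63.6
```

>>> step_arm(targets=[[[0.0003,0,0,0],[0.0005,0,0,0],[0.0008,0,0,0],[0.001,0,0,0],[0.001,0,0,0]]])

```text
time: 20.5
tool_pos: [550.3, 188.9, 145.4]
tcp_rot: [-2.721, 1.566, 1.907]
contact_force: [-1.6, 0.2, -0.5]
grip_width: 63.9
```

```bash
python3 -c "
from h import *
se()"
```

```text
S 532.56 E 234.29 z 145.38 yaw -4.84 row [-1.     -0.002  -0.0045] F [-1.6  0.2 -0.5] w 63.9 t 20.5
```

>>> step_arm(targets=[[[0.0004,0,0,0],[0.0006,0,0,0],[0.0006,0,0,0],[0.0006,0,0,0],[0.0006,0,0,0]]])

```text
time: 20.92
tool_pos: [550.3, 188.9, 145.2]
tcp_rot: [-2.803, 1.566, 1.825]
contact_force: [-3.8, -0.3, 5.5]
grip_width: 63.4
```

>>> step_arm(targets=[[[0,0,0,0],[0,0,0,0],[0,0,0,0],[0,0,0,0],[0,0,0,0]]], jaw=0.1)

```text
time: 21.33
tool_pos: [550.4, 188.9, 145.0]
tcp_rot: [-2.783, 1.566, 1.845]
contact_force: [0.8, 0.5, 0.2]
grip_width: 82.5
```

```bash
python3 -c "
from h import *
se()"
```

```text
S 532.65 E 234.29 z 145.01 yaw -4.84 row [-1.     -0.0017 -0.0045] F [0.8 0.5 0.2] w 82.5 t 21.33
```

Shelf released. Rise and check.

>>> step_arm(targets=[[[-0.01,0,0,0],[-0.03,0,0,0],[-0.06,0,0,0],[-0.1,0,0,0],[-0.14,0,0,0]]])

```text
time: 21.75
tool_pos: [550.0, 188.1, 286.8]
tcp_rot: [-2.554, 1.566, 2.074]
contact_force: [1.8, 0.3, -0.1]
grip_width: 82.5
```

>>> step_arm(targets=[[[-0.02,-0.02,0.03,0],[-0.02,-0.05,0.06,0],[-0.02,-0.08,0.1,0],[-0.02,-0.1,0.13,0],[-0.02,-0.12,0.16,0]]])

```text
time: 22.17
tool_pos: [415.3, 37.8, 307.3]
tcp_rot: [-2.79, 1.567, 1.839]
contact_force: [1.3, -1.2, 0.0]
grip_width: 82.9
```

```bash
python3 - <<'E'
from h import *
o,T=se(); print(o['tool_pos'])
c=cap('top');P=cloud(c);S=P[...,:2]@X;E=P[...,:2]@Y;z=P[...,2];np.savez('top2.npz',**c)
k=(z>147)&(z<162)&(abs(S-533)<45)&(abs(E-234)<140)
r=cv2.minAreaRect(np.stack([S[k],E[k]],1).astype(np.float32)); print('shelf rim',k.sum(),r,np.percentile(S[k],[1,99]),np.percentile(E[k],[.3,99.7]))
f=(z>130)&(z<170)&(abs(S-533)<25)&(abs(E-234)<120)
A=np.c_[S[f]-533,E[f]-234,np.ones(f.sum())];co=np.linalg.lstsq(A,z[f],rcond=None)[0];print('floor plane slope',co,f.sum())
k=(z>208)&(z<224)&(S>560)&(S<612)&(abs(E-324)<25); print('legE',np.percentile(z[k],[5,50,95]),np.percentile(S[k],[2,98]))
k=(z>208)&(z<224)&(S>560)&(S<612)&(abs(E-144)<25); print('legF',np.percentile(z[k],[5,50,95]))
s=cap('scene')
a=cv2.resize(c['color'][140:320,160:360],None,fx=2,fy=2,interpolation=cv2.INTER_CUBIC);b=cv2.resize(s['color'][150:350,190:390],None,fx=2,fy=2,interpolation=cv2.INTER_CUBIC)
o=np.zeros((400,800,3),np.uint8);o[:360,:400]=a;o[:,400:]=b;cv2.imwrite('pics/fin.png',o[...,::-1])
E
```

```text
S 410.65 E 72.42 z 307.26 yaw -4.78 row [-1.     -0.0014 -0.0039] F [ 1.3 -1.2  0. ] w 82.9 t 22.17
[415.26465218  37.79520757 307.25817941]
shelf rim 439 ((529.9900512695312, 244.92555236816406), (231.36956787109375, 84.7650375366211), 85.94802856445312) [500.61629555 577.56849826] [138.47542661 359.16382729]
floor plane slope [-3.99939262e-03 -5.01755787e-03  1.40847420e+02] 2094
legE [209.07501982 214.95708513 219.97324609] [568.93748378 608.08561415]
legF [209.81284233 215.33920724 220.07869839]
```

View pics/fin.png

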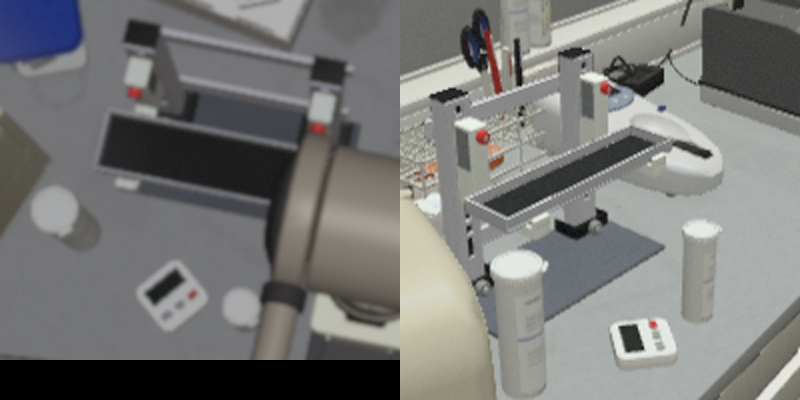

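```bash
python3 -c "
from h import *
print(bot.close_job())"
```

```text
the job is handed in; nothing more can be done
None
```

The loose arm is hung and locked on the empty upright, and the steel shelf lies across both arms. The job was handed in at about 22 s of robot time.

**Arm:**
- The tabs went into the slots at 145 and 191 mm, with the leg within about 0.2 mm of the slot middle.
- Pushing down took about 7 N at the readings between moves, and the underside ended 124.9 mm up.
- After the catch wedge I checked the lock. An extra 1.5 mm of downward push moved it only 0.07 mm. A pull upward let it rise 1.9 mm and then held at about 6 N. I pushed it home again before letting go.
- The new arm's end lip lines up with the other arm's to about 0.1 mm.

**Shelf:**
- It touched down at the expected height, with about 5 N at the end, and was released within about 0.3 mm of the intended spot.
- The last pictures show it inside both end lips, clear of the red knobs, and both legs at the same height.

**Vials and timer:** in the last pictures they stand upright where they were before; I did not touch them.

**Checks that were weaker or disagreed:**
- A plane fitted to the shelf floor in the last top view tilts about 0.3°, and a close view put the new arm's top about 1 mm lower than the other's. Both are near camera error.
- The robot arm hid the shelf's right end in that top view, so that end was only seen in the scene picture.
- The 1.9 mm lift is slightly more than the 1.5 mm catch play. I took the rest as the robot's own give.

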